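Snap the tablet box's lid shut

ROBOT

A 7-joint arm with a two-finger parallel gripper is mounted at the origin on a cart in front of the work surface, level with it; the furniture and walls round the work are solid. World frame = base frame: x ahead of the robot, y to its left, z up, the work surface at z = 0. Lengths are in m, angles in rad, forces in N, time in s.
With the tool pointing down it reaches from about 0.4 to 0.85 m from the base axis. Payload 10.4 kg.
Tool frame: the origin (TCP) lies at the very end of the fingers, on their centre line; the grasp point (between the pads) lies 19 mm behind it (robot.hold_point_z is the distance from the TCP to the grasp point, in m); z points along the fingers, y is the line along which they close (so a half turn about z gives the same grasp; the last joint's range is limited). The gripper opens to 85 mm and grips with 20 to 120 N. Pads are 22 mm wide; open, the fingers measure 114 mm over their backs; the gripper's body (76 mm by 85 mm) begins 54 mm behind the grasp point. The pads swing forward as they close: fully open they stand 13 mm farther back than shut.
Start: joints at [-1.37, 0.332, -0.065, 1.46, 0.022, 1.35, -0.088], TCP at [0.139, 0.609, 0.231] pointing down, gripper open.
Joint ranges: [-2.6, 2.6], [-0.5, 2.12], [-1.47, 1.34], [0.16, 2.42], [-1.27, 4.41], [0.06, 2.06], [-2.6, 2.6]. Speed limits (rad/s): [2.22, 2.22, 2.79, 2.79, 3.14, 3.14, 3.14].

INTERFACE

Orientations are given as a 3x3 rotation matrix whose columns are the frame's x, y, z axes.
In Python, from plant import robot gives the robot as it stands. The module is installed in compiled form; this text tells all that it offers.
- The arm moves only by the tool drive_tool, never from a script. Its argument "increments" is one flat list of numbers, 7 for each row, row after row: the turn, a rotation vector about the world's x, y, z in degrees, then the shift along the world's x, y, z in mm, then the closure in counts, from 0 (fully open) to 255 (shut). In form: [rx, ry, rz, tx, ty, tz, claw, rx, ry, rz, tx, ty, tz, claw, ...]. A call has 1 to 8 rows; each row shifts and turns the commanded pose from where the row before left it; what a row does not reach is not made up. A row lasts 1/12 s, in which the tool goes at most 41.7 mm and 7.16 degrees, less where a joint would pass 70% of its speed; a pose out of reach is approached as far as the arm can. A call with a gripper value outside its range is refused whole. The fingers move at their own pace and stop on an object; the grip force is fixed at half the most. Time passes only in rows, so rows that do not move let the fingers close. It gives the time, the measured TCP pose, the force, the opening and the grip force at its end, in the units of the state.
- robot.read_state(): the state, without advancing time (a new reading comes with each control period).
- robot.get_image(name): name is "scene" or "top" or "wrist"; returns a dict with "img" (400x640x3 uint8, red, green, blue), "mtx" (3x3 intrinsics, pixels), "extrinsics" (4x4, takes a point from camera to world coordinates). Camera axes: x right, y down, z forward; pixel columns grow to the right and rows downward; lengths in m; the calibration is good to about 2 mm. A picture is of the moment at which its call begins. There is no depth.
- robot.sign_off(): hands the job in; it is judged then, once.
The state is a dict: "clock": time; "q": joint angles; "qd": joint speeds; "joint_efforts": joint torques, N m; "tcp_pos": TCP position; "eef_rot": TCP orientation; "force": force on the tool from outside, world axes, zero at the start; "ft_torque": the same for the moment, N m; "finger_gap": finger opening in m; "finger_force": force on a finger pad.
Only numpy, scipy, OpenCV 4.12 (cv2) and the standard library are available. Lean on these libraries where they do the work, as an engineer would, in place of code of your own. Each camera call takes 0.05 s, during which the arm holds its last target. There are 200 camera calls.

TASK

The lid of the clear box of washing tablets has been laid on, but its rim is not snapped down, so the tablets would get damp. Work round the rim and press each of its four sections (front, back, left and right) down until it clicks and stays flush with the lid. Only press: do not pick up, tip or shove the box about, and leave the other things where they are.

Things in the scene. Friction and masses are not known exactly. Their poses are not given: they have to be found in the camera images.
- tablet_box: clear box of white washing tablets with a grey press-on lid, loose on the worktop, about 0.7 kg; origin: centre of its underside, z up. Lid 156 mm (x) by 206 mm (y), top 116 mm up; walls upright, 6 mm inside the lid's edge. Middle panel (96 x 146 mm) and rounded corners are stiff and seated; between the corners stand four 30 mm wide rim sections, hinged along their inner edges, like low flaps
- rim_front (a joint): angle (rad) of the front (the long side nearest the robot, box -x) rim section: 0 = home, flush with the lid's top; about 0.36 = raised, outer edge 10 mm too high. Pushed down 20 mm from its hinge it gives lightly to 0.24, where its lip meets a bead on the wall; then up to about 12 N is needed near 0.18, and below 0.09 it clicks home by itself and stays. Let go earlier, it springs up again. Rigid stop at 0
- rim_front_press (a point): middle of the top face of the front rim section (143 mm long, 30 mm wide), at the small thumb ribs, 20 mm out from its hinge and 10 mm in from the lid's edge; moves with the section: 116 mm above the worktop when home, about 7 mm higher when raised
- rim_back (a joint): angle (rad) of the back (the long side far from the robot, box +x) rim section: 0 = home, flush with the lid's top; about 0.36 = raised, outer edge 10 mm too high. Pushed down 20 mm from its hinge it gives lightly to 0.24, where its lip meets a bead on the wall; then up to about 12 N is needed near 0.18, and below 0.09 it clicks home by itself and stays. Let go earlier, it springs up again. Rigid stop at 0
- rim_back_press (a point): middle of the top face of the back rim section (143 mm long, 30 mm wide), at the small thumb ribs, 20 mm out from its hinge and 10 mm in from the lid's edge; moves with the section: 116 mm above the worktop when home, about 7 mm higher when raised
- rim_left (a joint): angle (rad) of the left (short side, box +y) rim section: 0 = home, flush with the lid's top; about 0.36 = raised, outer edge 10 mm too high. Pushed down 20 mm from its hinge it gives lightly to 0.24, where its lip meets a bead on the wall; then up to about 12 N is needed near 0.18, and below 0.09 it clicks home by itself and stays. Let go earlier, it springs up again. Rigid stop at 0
- rim_left_press (a point): middle of the top face of the left rim section (93 mm long, 30 mm wide), at the small thumb ribs, 20 mm out from its hinge and 10 mm in from the lid's edge; moves with the section: 116 mm above the worktop when home, about 7 mm higher when raised
- rim_right (a joint): angle (rad) of the right (short side, box -y) rim section: 0 = home, flush with the lid's top; about 0.36 = raised, outer edge 10 mm too high. Pushed down 20 mm from its hinge it gives lightly to 0.24, where its lip meets a bead on the wall; then up to about 12 N is needed near 0.18, and below 0.09 it clicks home by itself and stays. Let go earlier, it springs up again. Rigid stop at 0
- rim_right_press (a point): middle of the top face of the right rim section (93 mm long, 30 mm wide), at the small thumb ribs, 20 mm out from its hinge and 10 mm in from the lid's edge; moves with the section: 116 mm above the worktop when home, about 7 mm higher when raised
- brush: wooden scrubbing brush, 61 x 154 x 46 mm, lying right of the box; origin: centre of its underside
- peg_a: wooden clothes peg, 15 x 72 x 12 mm, lying left of the box; origin: centre of its underside
- peg_b: second wooden clothes peg, 15 x 72 x 12 mm, left of the box; origin: centre of its underside

How it is judged:
By the outcome, as a careful person would: the job done as asked, in the order asked, and still so for the second after the job is handed in, with the robot touching nothing.
It also fails if it takes over 48 s, if anything falls off the work surface, if the arm or the gripper's body presses on something with over 40 N, if the wrist force passes 120 N, or if a joint passes its speed limit or range.

## Working session

There is one attempt and no reset: what is moved stays moved. The work goes in short steps, Python scripts to look and compute and a tool call to move; the robot and the scene stay as the last step left them, time stands still between calls to the robot, and variables do not carry over. Pictures are saved under pics/ and viewed, at most 10 in all, crops included, and the job is handed in when it is done.

Besides the shell and the picture viewer there is one more tool, called after ">>>" as name(argument=value, ...) on one line, values as JSON. drive_tool: Moves the arm, as the interface text tells. Its arguments: {"type":"object","properties":{"increments":{"type":"array","items":{"type":"number"}}},"required":["increments"]}

```bash
mkdir -p pics
python3 - <<'E'
from plant import robot
import cv2,numpy as np
s=robot.read_state();print(s['clock'],s['tcp_pos'],s['eef_rot'],s['force'],s['finger_gap'])
for n in('top','scene'):
    d=robot.get_image(n);cv2.imwrite(f'pics/{n}0.png',d['img'][:,:,::-1]);print(n,d['mtx'],d['extrinsics'])
E
```

```text
0.0 [0.13861758 0.6090475  0.23049305] [[-9.75064474e-01  2.21921583e-01 -2.86442407e-04]
 [ 2.21921766e-01  9.75063453e-01 -1.41133359e-03]
 [-3.39058614e-05 -1.43970905e-03 -9.99998963e-01]] [-1.16565549 -0.00631411 -0.04990776] 0.08530825411514531
top [[393.81894928   0.         316.28592059]
 [  0.         393.81894928 190.91535548]
 [  0.           0.           1.        ]] [[-0.00788521 -0.99530223  0.09649509  0.39109524]
 [-0.99821304  0.00211858 -0.05971799  0.12541389]
 [ 0.05923301 -0.09679354 -0.99354037  0.98845266]
 [ 0.          0.          0.          1.        ]]
scene [[434.64224255   0.         318.88210328]
 [  0.         434.64224255 202.53512486]
 [  0.           0.           1.        ]] [[-0.64494556 -0.34705018  0.68088281 -0.22550727]
 [-0.76387166  0.31996877 -0.56046416  0.68338724]
 [-0.02335205 -0.88157595 -0.47146424  0.58856966]
 [ 0.          0.          0.          1.        ]]
```

View pics/top0.png

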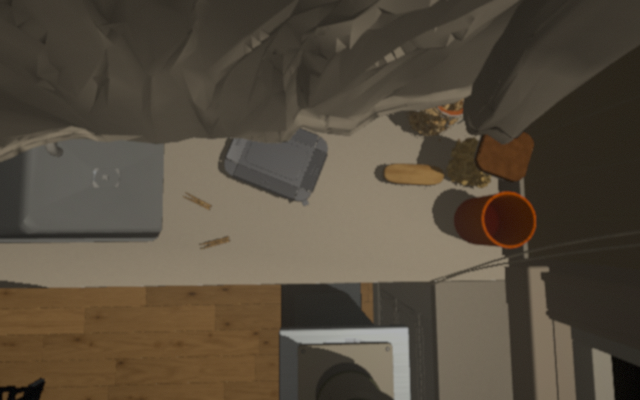

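View pics/scene0.png

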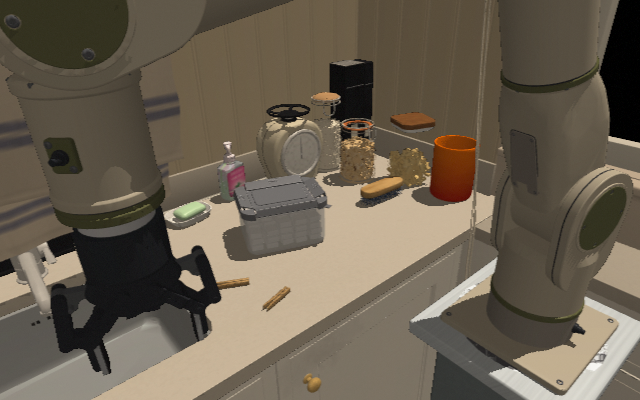

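The top view shows the lid around (275,165), rotated and partly hidden at its top edge. The scene view shows it at (282,195), with the pegs and brush clear of it. I'll enlarge the lid.

Run:
```python
import cv2,numpy as np
a=cv2.imread('pics/top0.png')[115:215,210:340];b=cv2.imread('pics/scene0.png')[165:260,225:340]
a=cv2.resize(a,None,fx=6,fy=6,interpolation=2)[:, :780];b=cv2.resize(b,None,fx=6,fy=6,interpolation=2)
cv2.imwrite('pics/a.png',cv2.convertScaleAbs(a,alpha=1.8));cv2.imwrite('pics/b.png',cv2.convertScaleAbs(b,alpha=1.3))
```

```text
(no output)
```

View pics/a.png

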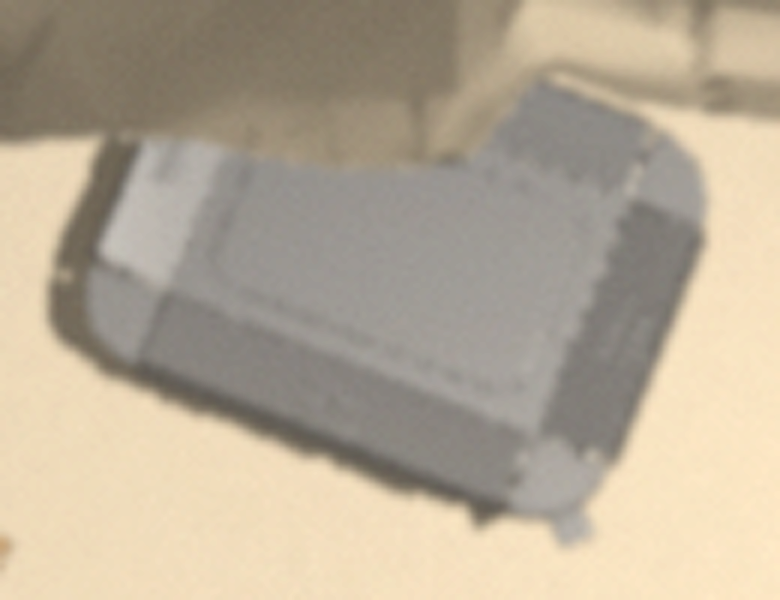

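View pics/b.png

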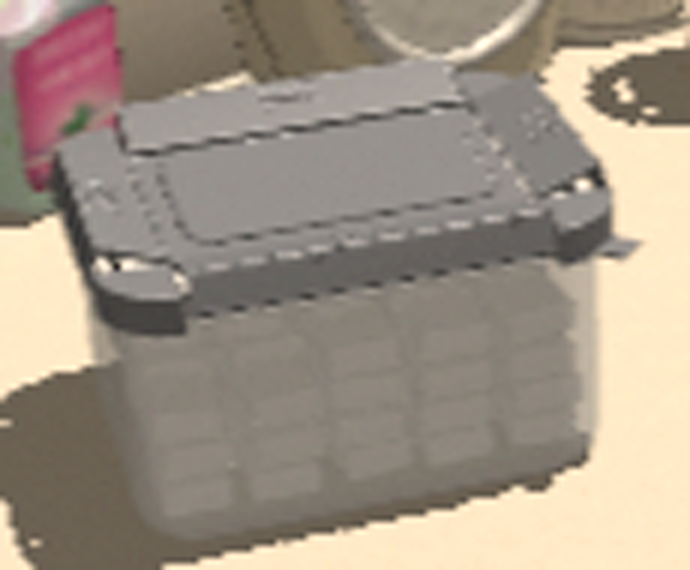

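The enlarged top view shows three panel (hinge) corners, in crop pixels: front-left (168,290), front-right (540,432) and back-right (628,193). I'll cast them onto z=0.116 and check the sizes.

```bash
cat > h.py <<'E'
import numpy as np
def ray(d,uv,z):
    K,E=np.array(d['mtx']),np.array(d['extrinsics'])
    v=E[:3,:3]@np.linalg.solve(K,[uv[0],uv[1],1]);c=E[:3,3]
    return c+v*(z-c[2])/v[2]
def proj(d,p):
    K,E=np.array(d['mtx']),np.linalg.inv(np.array(d['extrinsics']))
    q=K@(E[:3,:3]@np.asarray(p)+E[:3,3]);return q[:2]/q[2]
def points(c,yaw):
    X=np.array([np.cos(yaw),np.sin(yaw)]);Y=np.array([-X[1],X[0]])
    return dict(front=c-.068*X,back=c+.068*X,left=c+.093*Y,right=c-.093*Y)
E
python3 - <<'E'
from plant import robot
from h import *
d=robot.get_image('top')
f=lambda u,v:ray(d,(u/6+210-.4,v/6+115-.4),.116)[:2]
A,B,C=f(168,290),f(540,432),f(628,193)
print(A,B,C,np.linalg.norm(A-B),np.linalg.norm(B-C))
c=(A+C)/2; y=np.arctan2(*(A-B)[::-1])-np.pi/2; y2=np.arctan2(*(C-B)[::-1])
print(c,np.degrees([y,y2]))
for k,p in points(c,y).items():print(k,p.round(4),np.hypot(*p))
E
```

```text
[0.53857789 0.24737117] [0.48556263 0.11011521] [0.57580523 0.07674322] 0.14713876795585012 0.09621547419295741
[0.55719156 0.1620572 ] [-21.11910767 -20.29454803]
front [0.4938 0.1866] 0.527827415834276
back [0.6206 0.1376] 0.6356855891116504
left [0.5907 0.2488] 0.6409629435421818
right [0.5237 0.0753] 0.5290694227757428
```

Sizes check out (147 and 96 mm). Before choosing paths I'll check where the bottle and clock stand behind the box.

Run:
```python
from plant import robot
from h import *
d=robot.get_image('scene')
for n,u in dict(bottle=(232,197),soap=(190,222),clockbase=(275,182),jar=(357,182),jarR=(372,181)).items():print(n,ray(d,u,0).round(3),ray(d,u,0.0)[:2].round(3))
b=ray(d,(225,197),0)[:2]; 
for n,u in dict(bottletop=(227,143),clocktop=(288,108)).items():
    for z in(.12,.16,.2,.25):print(n,z,ray(d,u,z)[:2].round(3))
t=robot.get_image('top');print(proj(t,[.62,.138,.116]))
```

```text
bottle [0.826 0.151 0.   ] [0.826 0.151]
soap [0.775 0.31  0.   ] [0.775 0.31 ]
clockbase [ 0.824 -0.003  0.   ] [ 0.824 -0.003]
jar [ 0.648 -0.192  0.   ] [ 0.648 -0.192]
jarR [ 0.621 -0.232  0.   ] [ 0.621 -0.232]
bottletop 0.12 [0.946 0.083]
bottletop 0.16 [0.846 0.135]
bottletop 0.2 [0.746 0.186]
bottletop 0.25 [0.621 0.25 ]
clocktop 0.12 [ 1.126 -0.287]
clocktop 0.16 [ 1.011 -0.204]
clocktop 0.2 [ 0.895 -0.121]
clocktop 0.25 [ 0.751 -0.018]
[286.99999885 127.34987679]
```

>>> drive_tool(increments=[0, 0, -4, 10, -30, 0, 255, 0, 0, -4, 30, -28, 0, 255, 0, 0, 0, 30, -25, 0, 255, 0, 0, 0, 30, -25, 0, 255, 0, 0, 0, 30, -20, 0, 255, 0, 0, 0, 30, -20, 0, 255, 0, 0, 0, 30, -20, 0, 255, 0, 0, 0, 30, -20, 0, 255])

```text
clock: 0.92
tcp_pos: [0.3599, 0.4202, 0.2315]
eef_rot: [[-0.935, 0.355, 0.0], [0.355, 0.935, 0.0], [0.0, 0.0, -1.0]]
force: [-0.2, 1.3, -0.1]
finger_gap: 0.0001
finger_force: 0.0
```

>>> drive_tool(increments=[0, 0, 0, 30, -20, 0, 255, 0, 0, 0, 30, -22, 0, 255, 0, 0, 0, 30, -22, 0, 255, 0, 0, 0, 30, -22, 0, 255, 0, 0, 0, 30, -22, -5, 255, 0, 0, 0, 30, -22, -10, 255, 0, 0, 0, 25, -21, -15, 255, 0, 0, 0, 10, -10, 0, 255])

```text
clock: 1.58
tcp_pos: [0.5758, 0.2554, 0.1983]
eef_rot: [[-0.933, 0.36, -0.002], [0.36, 0.933, -0.004], [0.0, -0.004, -1.0]]
force: [0.7, -0.7, -0.9]
finger_gap: 0.0001
finger_force: 0.0
```

Run:
```python
from plant import robot
from h import *
import cv2
d=robot.get_image('wrist');im=d['img'][:,:,::-1].copy();cv2.imwrite('pics/w1raw.png',im)
print(robot.read_state()['tcp_pos'],robot.read_state()['force'],np.array(d['extrinsics']).round(3))
c=np.array([.557,.162])
for k,p in points(c,np.radians(-21)).items():
    u=proj(d,[*p,.116]);print(k,u)
    cv2.circle(im,tuple(int(x) for x in u),4,(0,0,255),1)
cv2.imwrite('pics/w1.png',im)
```

```text
[0.5766217 0.2543703 0.1994822] [-0.75365298 -2.03536813 -0.4625678 ] [[ 0.359  0.9    0.248  0.512]
 [ 0.933 -0.345 -0.099  0.28 ]
 [-0.003  0.267 -0.964  0.341]
 [ 0.     0.     0.     1.   ]]
front [183.57388895 131.11047403]
back [202.96340124 304.13289456]
left [319.1168255  224.24442886]
right [ 69.21166657 224.13853564]
```

View pics/w1.png

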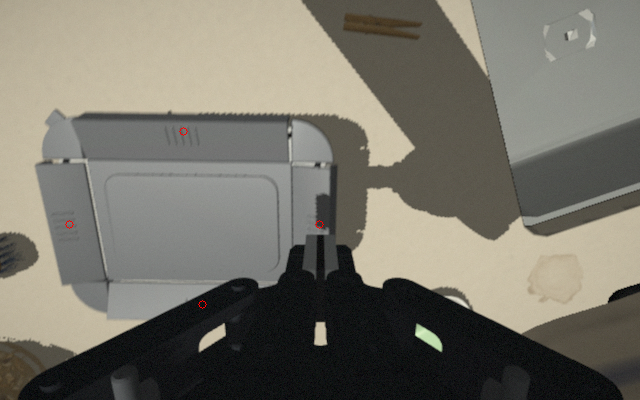

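The projected points land on the rib marks, which are at (183,135) for front, (65,225) for right and (320,224) for left. The pose is good to about 2 mm. I'll press in the listed order, front first.

>>> drive_tool(increments=[0, 0, 0, -28, -22, 0, 255, 0, 0, 0, -28, -22, 0, 255, 0, 0, 0, -27, -24, 0, 255, 0, 0, 0, 0, 0, -15, 255, 0, 0, 0, 0, 0, -20, 255, 0, 0, 0, 0, 0, -20, 255, 0, 0, 0, 0, 0, -8, 255, 0, 0, 0, 0, 0, 0, 255])

```text
clock: 2.3
tcp_pos: [0.4894, 0.1925, 0.1369]
eef_rot: [[-0.935, 0.355, -0.003], [0.355, 0.935, -0.001], [0.002, -0.002, -1.0]]
force: [0.5, -0.6, 0.6]
finger_gap: -0.0002
finger_force: 0.0
```

>>> drive_tool(increments=[0, 0, 0, 4, -5, -6, 255, 0, 0, 0, 0, 0, -4, 255, 0, 0, 0, 0, 0, -3, 255, 0, 0, 0, 0, 0, -2, 255, 0, 0, 0, 0, 0, -2, 255, 0, 0, 0, 0, 0, -1, 255, 0, 0, 0, 0, 0, -1, 255, 0, 0, 0, 0, 0, 0, 255])

```text
clock: 2.97
tcp_pos: [0.4945, 0.1879, 0.1199]
eef_rot: [[-0.935, 0.355, -0.0], [0.355, 0.935, 0.001], [0.001, 0.001, -1.0]]
force: [-3.2, -0.8, 5.6]
finger_gap: -0.0
finger_force: 2.7
```

>>> drive_tool(increments=[0, 0, 0, 0, 0, -1, 255, 0, 0, 0, 0, 0, -1, 255, 0, 0, 0, 0, 0, -1, 255, 0, 0, 0, 0, 0, -1, 255, 0, 0, 0, 0, 0, 0, 255])

```text
clock: 3.38
tcp_pos: [0.4949, 0.1877, 0.116]
eef_rot: [[-0.935, 0.355, 0.0], [0.355, 0.935, 0.001], [-0.0, 0.001, -1.0]]
force: [-4.1, -0.4, 7.4]
finger_gap: -0.0001
finger_force: 4.0
```

>>> drive_tool(increments=[0, 0, 0, 0, 0, -1, 255, 0, 0, 0, 0, 0, -0.5, 255, 0, 0, 0, 0, 0, 0, 255])

```text
clock: 3.63
tcp_pos: [0.495, 0.1877, 0.1158]
eef_rot: [[-0.935, 0.356, 0.0], [0.356, 0.935, 0.001], [0.0, 0.001, -1.0]]
force: [-10.0, -3.7, 22.3]
finger_gap: 0.0002
finger_force: 11.3
```

The rim has hit its hard stop at z=0.116, so it's home. Lift and go to the back.

>>> drive_tool(increments=[0, 0, 0, 0, 0, 10, 255, 0, 0, 0, 0, 0, 18, 255, 0, 0, 0, 31, -12, 0, 255, 0, 0, 0, 32, -13, 0, 255, 0, 0, 0, 32, -13, 0, 255, 0, 0, 0, 31, -12, 0, 255, 0, 0, 0, 0, 0, -6, 255, 0, 0, 0, 0, 0, 0, 255])

```text
clock: 4.3
tcp_pos: [0.6213, 0.1358, 0.1343]
eef_rot: [[-0.934, 0.358, -0.001], [0.358, 0.934, -0.002], [0.001, -0.002, -1.0]]
force: [-1.3, -0.1, -0.1]
finger_gap: 0.0
finger_force: 0.0
```

>>> drive_tool(increments=[0, 0, 0, -1, 2, -5, 255, 0, 0, 0, 0, 0, -4, 255, 0, 0, 0, 0, 0, -3, 255, 0, 0, 0, 0, 0, -2, 255, 0, 0, 0, 0, 0, -1.5, 255, 0, 0, 0, 0, 0, -1.5, 255, 0, 0, 0, 0, 0, -1, 255, 0, 0, 0, 0, 0, 0, 255])

```text
clock: 4.97
tcp_pos: [0.6199, 0.1401, 0.1187]
eef_rot: [[-0.935, 0.355, 0.001], [0.355, 0.935, 0.001], [-0.001, 0.001, -1.0]]
force: [-0.3, 0.2, 3.9]
finger_gap: 0.0002
finger_force: 2.1
```

>>> drive_tool(increments=[0, 0, 0, 0, 0, -1, 255, 0, 0, 0, 0, 0, -1, 255, 0, 0, 0, 0, 0, -0.5, 255, 0, 0, 0, 0, 0, 0, 255])

```text
clock: 5.3
tcp_pos: [0.6197, 0.1396, 0.1161]
eef_rot: [[-0.935, 0.355, 0.0], [0.355, 0.935, 0.001], [0.0, 0.001, -1.0]]
force: [-2.4, 0.1, 8.8]
finger_gap: -0.0
finger_force: 4.4
```

>>> drive_tool(increments=[0, 0, 0, 0, 0, -1, 255, 0, 0, 0, 0, 0, -0.5, 255, 0, 0, 0, 0, 0, 0, 255])

```text
clock: 5.55
tcp_pos: [0.6202, 0.1395, 0.1159]
eef_rot: [[-0.935, 0.356, 0.001], [0.356, 0.935, 0.001], [-0.001, 0.001, -1.0]]
force: [-6.7, -1.5, 18.7]
finger_gap: 0.0
finger_force: 9.4
```

>>> drive_tool(increments=[0, 0, 0, 0, 0, 10, 255, 0, 0, 0, 0, 0, 18, 255, 0, 0, 0, -10, 37, 0, 255, 0, 0, 0, -10, 36, 0, 255, 0, 0, 0, -9, 36, 0, 255, 0, 0, 0, 0, 0, -6, 255, 0, 0, 0, 0, 0, 0, 255])

```text
clock: 6.13
tcp_pos: [0.5889, 0.2513, 0.1345]
eef_rot: [[-0.936, 0.351, -0.002], [0.351, 0.936, -0.0], [0.002, -0.001, -1.0]]
force: [0.9, -0.8, 0.4]
finger_gap: 0.0001
finger_force: 0.0
```

>>> drive_tool(increments=[0, 0, 0, 1, -2, -5, 255, 0, 0, 0, 0, 0, -4, 255, 0, 0, 0, 0, 0, -3, 255, 0, 0, 0, 0, 0, -2, 255, 0, 0, 0, 0, 0, -1.5, 255, 0, 0, 0, 0, 0, -1.5, 255, 0, 0, 0, 0, 0, -1, 255, 0, 0, 0, 0, 0, 0, 255])

```text
clock: 6.8
tcp_pos: [0.5925, 0.2457, 0.1186]
eef_rot: [[-0.934, 0.357, 0.002], [0.357, 0.934, 0.0], [-0.001, 0.001, -1.0]]
force: [0.6, -1.0, 4.3]
finger_gap: -0.0001
finger_force: 2.1
```

>>> drive_tool(increments=[0, 0, 0, 0, 0, -1, 255, 0, 0, 0, 0, 0, -1, 255, 0, 0, 0, 0, 0, -1, 255, 0, 0, 0, 0, 0, -0.5, 255, 0, 0, 0, 0, 0, 0, 255])

```text
clock: 7.22
tcp_pos: [0.592, 0.2462, 0.116]
eef_rot: [[-0.935, 0.356, 0.001], [0.356, 0.935, 0.001], [-0.0, 0.001, -1.0]]
force: [-5.4, -2.9, 15.3]
finger_gap: -0.0002
finger_force: 7.8
```

>>> drive_tool(increments=[0, 0, 0, 0, 0, -0.5, 255, 0, 0, 0, 0, 0, 0, 255])

```text
clock: 7.38
tcp_pos: [0.5921, 0.2462, 0.1159]
eef_rot: [[-0.935, 0.356, 0.001], [0.356, 0.935, 0.001], [-0.0, 0.001, -1.0]]
force: [-5.9, -3.3, 20.2]
finger_gap: 0.0002
finger_force: 9.6
```

>>> drive_tool(increments=[0, 0, 0, 0, 0, 10, 255, 0, 0, 0, 0, 0, 18, 255, 0, 0, 0, -14, -34, 0, 255, 0, 0, 0, -14, -34, 0, 255, 0, 0, 0, -14, -34, 0, 255, 0, 0, 0, -13, -34, 0, 255, 0, 0, 0, -13, -35, -6, 255, 0, 0, 0, 0, 0, 0, 255])

```text
clock: 8.05
tcp_pos: [0.5213, 0.0678, 0.135]
eef_rot: [[-0.932, 0.363, -0.002], [0.363, 0.932, -0.002], [0.001, -0.003, -1.0]]
force: [1.1, 0.2, 0.1]
finger_gap: -0.0002
finger_force: 0.0
```

>>> drive_tool(increments=[0, 0, 0, 0, 0, 0, 255, 0, 0, 0, 0, 0, 0, 255])

```text
clock: 8.22
tcp_pos: [0.5238, 0.0762, 0.1359]
eef_rot: [[-0.935, 0.355, 0.0], [0.355, 0.935, 0.001], [0.0, 0.001, -1.0]]
force: [0.2, 0.8, 0.2]
finger_gap: -0.0002
finger_force: 0.0
```

>>> drive_tool(increments=[0, 0, 0, 0, 0, -5, 255, 0, 0, 0, 0, 0, -4, 255, 0, 0, 0, 0, 0, -3, 255, 0, 0, 0, 0, 0, -2, 255, 0, 0, 0, 0, 0, -1.5, 255, 0, 0, 0, 0, 0, -1.5, 255, 0, 0, 0, 0, 0, -1, 255, 0, 0, 0, 0, 0, 0, 255])

```text
clock: 8.88
tcp_pos: [0.5236, 0.0756, 0.1174]
eef_rot: [[-0.935, 0.355, -0.0], [0.355, 0.935, -0.0], [0.0, -0.0, -1.0]]
force: [-0.0, 0.1, 0.2]
finger_gap: 0.0002
finger_force: 0.0
```

>>> drive_tool(increments=[0, 0, 0, 0, 0, -1, 255, 0, 0, 0, 0, 0, -1, 255, 0, 0, 0, 0, 0, -1, 255, 0, 0, 0, 0, 0, -0.5, 255, 0, 0, 0, 0, 0, 0, 255])

```text
clock: 9.3
tcp_pos: [0.5239, 0.0757, 0.1159]
eef_rot: [[-0.935, 0.355, 0.0], [0.355, 0.935, 0.001], [0.0, 0.001, -1.0]]
force: [-8.0, -1.3, 18.1]
finger_gap: 0.0001
finger_force: 9.2
```

All four are at the stop. Lift, back off toward the robot's left side, and look.

>>> drive_tool(increments=[0, 0, 0, 0, 0, 10, 255, 0, 0, 0, 0, 0, 30, 255, 0, 0, 0, 0, 0, 35, 255, 0, 0, 0, -10, 15, 30, 255, 0, 0, 0, -20, 30, 10, 255, 0, 0, 0, -20, 30, 10, 255, 0, 0, 0, 0, 0, 0, 255, 0, 0, 0, 0, 0, 0, 255])

```text
clock: 9.97
tcp_pos: [0.4731, 0.1525, 0.2402]
eef_rot: [[-0.936, 0.352, 0.001], [0.352, 0.936, 0.001], [-0.001, 0.002, -1.0]]
force: [0.8, -0.2, -0.2]
finger_gap: -0.0002
finger_force: 0.0
```

Run:
```python
from plant import robot
import cv2,numpy as np
s=robot.read_state();print(s['clock'],s['tcp_pos'],s['force'])
w=robot.get_image('wrist')['img'][:,:,::-1];c=robot.get_image('scene')['img'][140:280,200:360,::-1]
c=cv2.resize(c,(457,400),interpolation=2)
o=np.hstack([cv2.resize(w,(400,250)),cv2.resize(c,(400,250))])
cv2.imwrite('pics/end_w.png',w);cv2.imwrite('pics/end_s.png',cv2.resize(c,None,fx=1.5,fy=1.5))
```

```text
9.9667 [0.47311595 0.15252114 0.24021589] [ 0.8023169  -0.22811156 -0.17761754]
```

View pics/end_w.png

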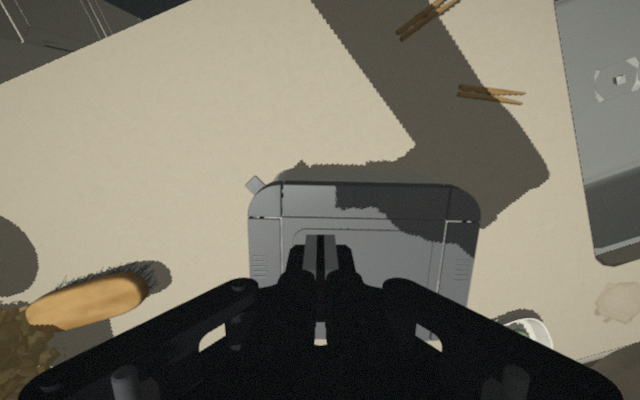

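View pics/end_s.png

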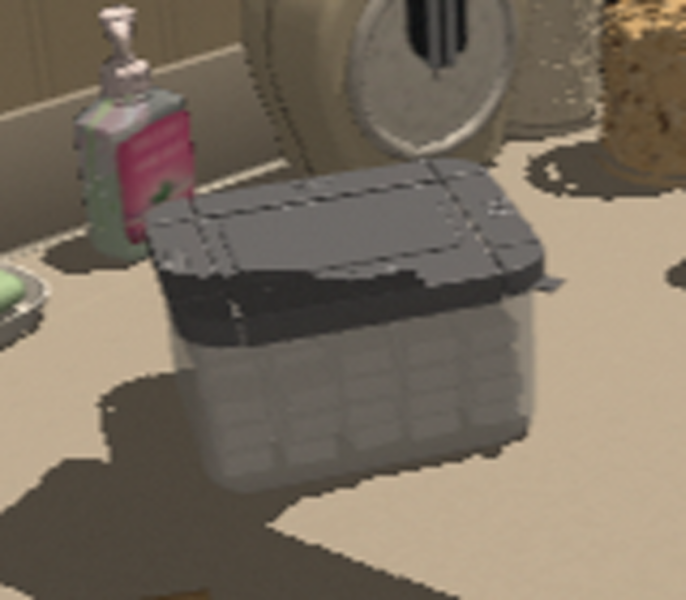

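Both pictures show all four sections flush and staying down: the lid outline is continuous at (250–480,185) in the wrist view. The box has not visibly moved, and the arm is clear. Handing in.

```bash
python3 -c "
from plant import robot
print(robot.sign_off())"
```

```text
the job is handed in; nothing more can be done
None
```

I pressed all four rim sections (front, back, left, right) down to their stops; the final pictures show them flush and the box where it was, and I handed the job in after about 10 s on the robot's clock; no verdict came back.

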